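# Check the hand brake of the fermenter lift cart

### The arm

A 6-joint arm with a two-finger parallel gripper is mounted at the origin on the work surface. World frame = base frame: x ahead of the robot, y to its left, z up, the work surface at z = 0. Lengths are in m, angles in rad, forces in N, time in s.
With the tool pointing down it reaches from about 0.35 to 0.775 m from the base axis. Payload 5.5 kg.
Tool frame: the origin (TCP) lies at the very end of the fingers, on their centre line; the grasp point (between the pads) lies 19 mm behind it; z points along the fingers, y is the line along which they close (so a half turn about z gives the same grasp; the last joint's range is limited). The gripper opens to 85 mm and grips with 20 to 120 N. Pads are 22 mm wide; open, the fingers measure 114 mm over their backs; the gripper's body (76 mm by 85 mm) begins 54 mm behind the grasp point. The pads swing forward as they close: fully open they stand 13 mm farther back than shut.
Start: joints at [-1.357, 0.313, 0.046, 1.304, 0, 1.431], TCP at [0.199, -0.539, 0.231] pointing down, gripper open.
Joint ranges: [-2.76, 2.76], [-0.86, 1.69], [-1.03, 1.26], [-2.2, 2.34], [-1.47, 1.5], [-3.14, 3.14]. Speed limits (rad/s): [2.57, 2.57, 3.14, 3.14, 3.14, 3.14].

### API

Orientations are given as a unit quaternion [w, x, y, z].
In Python, from workcell import env, read_camera, get_calibration gives the robot as it stands.
- The arm moves only by the tool jog_arm, never from a script. Its argument "motion" is one flat list of numbers, 7 for each row, row after row: the shift along the tool's x, y, z as a fraction of full scale, then the turn, a rotation vector about the tool's x, y, z as a fraction of full scale, then the opening, from 0 (shut) to 1 (fully open). In form: [x, y, z, wx, wy, wz, grip, x, y, z, wx, wy, wz, grip, ...]. A call has 1 to 12 rows; each row is the pose to reach, as a shift and turn from the pose commanded when the call began, along the tool's axes at that moment; what a row does not reach only later rows make up. Full scale, the value 1, is 0.2 m for a shift and 90 degrees for a turn. A row lasts 1/8 s, in which the tool goes at most 62.5 mm and 10.7 degrees, less where a joint would pass 70% of its speed; a pose out of reach is approached as far as the arm can. A call with a number of a shift or a turn outside -1 to 1 is refused whole. A call with a gripper value outside its range is refused whole. The fingers move at their own pace and stop on an object; "newtons" is the grip in N (left out, the last holds). Time passes only in rows, so rows that repeat a pose let the fingers close. It gives the time, the measured TCP pose, the force, the opening and the grip force at its end, in the units of the state.
- env.get_state(): the state, without advancing time (a new reading comes with each control period).
- read_camera(name): name is "scene" or "top" or "wrist"; returns the picture (400x640x3 uint8, red, green, blue); there is no depth.
- get_calibration(name): a dict with "fx", "fy", "cx", "cy" (pixels), "world_from_camera" (4x4, takes a point from camera to world coordinates). Camera axes: x right, y down, z forward; pixel columns grow to the right and rows downward; lengths in m; the calibration is good to about 2 mm. A picture is of the moment at which its call begins: read the wrist's pose just before it. get_calibration takes no time and is no camera call; for the wrist camera it gives the pose at the moment of the call.
- env.hand_in(): hands the job in; it is judged then, once.
The state is a dict: "clock": time; "joint_pos": joint angles; "qvel": joint speeds; "tau": joint torques, N m; "tcp_pos": TCP position; "orientation": TCP orientation; "wrist_force": force on the tool from outside, world axes, zero at the start; "ft_torque": the same for the moment, N m; "finger_gap": finger opening in m; "grip_force": force on a finger pad.
Only numpy, scipy, OpenCV 4.12 (cv2) and the standard library are available. Lean on these libraries where they do the work, as an engineer would, in place of code of your own. Each camera call takes 0.05 s, during which the arm holds its last target. There are 200 camera calls.

### The job

Check the hand brake of the loaded lift cart parked at the bench: with the backs or tips of your fingers, press the long brake lever in towards the push bar until it comes up firm at its stop, short of the bar, and keep it pressed firmly, without forcing it, for about a second. Then ease it back out with your fingers, not letting it snap, and come clear. Do not grip the lever or bear on the push bar, do not press the short thumb paddle (it lets the loaded deck down), and leave the things on the bench where they are.

Things in the scene. Friction and masses are not known exactly. Their poses are not given: they have to be found in the camera images.
- cart: Fixed grey lift cart with a white fermenter pail, standing beyond the bench. Origin: middle of its push bar's axis, 200 mm above the bench; own x points from the bar towards the pail (away from the robot), y along the level bar, z up. Bar 30 mm thick, rubber grips 35 mm (own y 152 to 278 mm either side). From own y +-310 mm the side tubes slope down at 45 degrees towards own +x.
- brake_lever (a joint): Angle of the brake lever, rad: 0 at rest (out), growing as it is pressed in towards the bar. A spring returns it: about 2.5 N at the pad at the start, 4 N near the stop. At 0.34 the brake bites and it comes up firm (a little spongy: about 2.5 N more per further mm at the pad), with about 25 mm left between lever and bar grip.
- lever_pad (a point): Where to press: on the blade's outer (pail-side) face, mid height, 32 mm short of the ball end; moves with the lever. Aluminium blade 140 mm long, 16 high, 9 thick, on the pail side of the bar, level with it, running to the cart's own -y; ball end 18 mm. At rest the pad is 96 mm from the bar's axis; pressing to the stop moves it 40 mm to the cart's own -x and 11 mm to its -y.
- lever_hinge (a point): Vertical hinge axis of the brake lever at blade mid height, in its clamp on the bar, 46 mm from the bar's axis on the pail side. Does not move. The pad lies 110 mm from it along the cart's own -y.
- lever_outer: The outer (pail-side) half of the lever blade's thickness, with the ball end: the side to press on. Origin on the lever's hinge axis.
- lever_inner: The inner (bar-side) half of the blade's thickness, which a grip on the blade would touch. Origin on the lever's hinge axis.
- lower_paddle (a joint): Angle of the thumb paddle that lowers the lift deck, rad: 0 at rest, grows when it is pressed down. Not to be pressed.
- paddle_top (a point): Top of the short black thumb paddle (26 mm wide, 63 mm long), on top of the bar on the other side (cart's own +y) and sticking out towards the robot, about 30 mm above the bar's axis.
- wine_bottle: Dark green glass wine bottle, 74 mm across and 292 mm tall, standing on the bench; origin under its centre.
- rinse_bottle: White plastic bottle, 62 mm across and 150 mm tall, standing on the bench; origin under its centre.
- spanner: Steel spanner 180 mm long lying on the bench; origin under its middle.
- steel_jug: Steel mug 90 mm across and 100 mm tall with a handle, standing on the bench; origin under its centre.

How it is judged:
On the way:
1. the brake lever is pressed in against its stop by the fingers on its outer face, firmly (over 7 N), for 0.6 s (value of joint brake_lever above 0.33 rad and contact force between the fingers and lever_outer above 7 N), for 0.6 s.
At the end, for the whole second after the job is handed in: After being pressed to its stop the brake lever is back out (within 0.03 rad of rest), the thumb paddle is up (within 0.05 rad), and the four things on the bench stand within 20 mm of where they were (value of joint brake_lever below 0.03 rad and value of joint lower_paddle below 0.05 rad and distance of each of wine_bottle, rinse_bottle, spanner, steel_jug from where it was at the start of the episode below 0.02 m); the robot touches nothing.
It fails at once if the lever is forced (over 45 N) or snaps back (faster than 4 rad/s outwards) (contact force between any of the fingers, the arm and lever_outer above 45 N or velocity of joint brake_lever below -4 rad/s).
It fails at once if the lever blade is gripped (fingers on both its faces) (contact force between the fingers and lever_outer above 2 N and contact force between the fingers and lever_inner above 2 N).
It fails at once if the robot bears on the push bar or the cart (over 5 N) (contact force between any of the fingers, the arm and cart above 5 N).
It fails at once if the thumb paddle is pressed (value of joint lower_paddle above 0.08 rad).
It fails at once if a thing on the bench is knocked, carried or lifted (30 mm or more) (distance of any of wine_bottle, rinse_bottle, spanner, steel_jug from where it was at the start of the episode above 0.03 m).
It also fails if it takes over 56 s, if anything falls off the work surface, if the arm or the gripper's body presses on something with over 40 N, if the wrist force passes 120 N, or if a joint passes its speed limit or range.

## Working session

There is one attempt and no reset: what is moved stays moved. The work goes in short steps, Python scripts to look and compute and a tool call to move; the robot and the scene stay as the last step left them, time stands still between calls to the robot, and variables do not carry over. Pictures are saved under pics/ and viewed, at most 10 in all, crops included, and the job is handed in when it is done.

Besides the shell and the picture viewer there is one more tool, called after "Call:" as a command line: name --argument value ..., lists and objects as JSON in quotes. jog_arm: Moves the arm, as the interface text tells. Shift numbers are shares of 0.2 m and turn numbers shares of 90 degrees, none past 1 either way. Its arguments: {"type":"object","properties":{"motion":{"type":"array","items":{"type":"number"}},"newtons":{"type":"number"}},"required":["motion"]}

```bash
mkdir -p pics; ls
python3 - <<'E'
from workcell import env, read_camera, get_calibration
import cv2, numpy as np
s=env.get_state();print({k:np.round(v,3).tolist() for k,v in s.items()})
for n in("scene","top"):
    im=read_camera(n);cv2.imwrite(f"pics/{n}0.png",im[:,:,::-1]);c=get_calibration(n)
    print(n,c["fx"],c["cx"],c["cy"],np.round(c["world_from_camera"],4).tolist())
E
```

```text
pics
{'clock': 0.0, 'joint_pos': [-1.357, 0.314, 0.045, 1.304, -0.0, 1.431], 'qvel': [-0.0, -0.0, -0.0, 0.0, 0.001, -0.002], 'tau': [-0.0, -48.063, 29.853, 0.02, -0.0, 0.0], 'tcp_pos': [0.199, -0.539, 0.23], 'orientation': [-0.001, 0.984, 0.176, -0.0], 'wrist_force': [0.098, 0.57, -1.171], 'ft_torque': [0.003, -0.015, 0.039], 'grip_force': 0.0, 'finger_gap': 0.085}
scene 471.7342597090905 313.8265163974218 197.02533404910085 [[-0.8281, 0.4878, -0.2761, 0.8162], [0.5604, 0.7108, -0.4251, 0.4589], [-0.0111, -0.5068, -0.862, 1.2138], [0.0, 0.0, 0.0, 1.0]]
top 438.5867302922651 313.5844879084003 201.52331098146033 [[-0.0003, -0.9975, 0.07, 0.3742], [-0.9999, 0.0015, 0.0172, -0.0569], [-0.0173, -0.07, -0.9974, 1.3619], [0.0, 0.0, 0.0, 1.0]]
```

View pics/scene0.png

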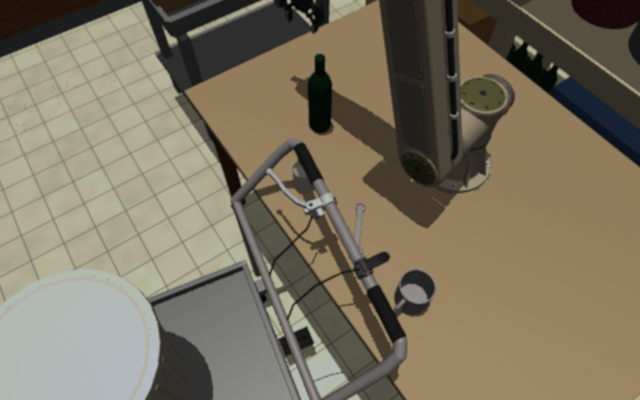

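View pics/top0.png

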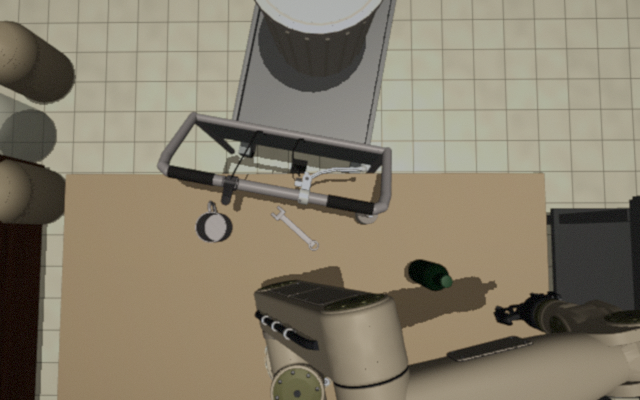

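The scene view shows the bar running diagonally. The lever hinge is near (320,205) and its ball end near (270,172). The paddle is near (375,262), and the rinse bottle sits under the bar at (298,172). In the top view the bar runs (168,172)-(380,210), the lever (305,182)-(367,168), and the wine bottle's base is near (420,270). I'll zoom in next.

```bash
cat > h.py <<'E'
import numpy as np
from workcell import env, read_camera, get_calibration
def ray(n,uv,c=None):
    c=c or get_calibration(n);T=np.array(c["world_from_camera"])
    d=T[:3,:3]@np.array([(uv[0]-c["cx"])/c["fx"],(uv[1]-c["cy"])/c["fy"],1]);return T[:3,3],d
def onz(n,uv,z,c=None):
    o,d=ray(n,uv,c);return o+d*(z-o[2])/d[2]
def tri(a,b):
    (o,d),(p,e)=a,b
    t=np.linalg.lstsq(np.c_[d,-e],p-o,rcond=None)[0];x,y=o+d*t[0],p+e*t[1]
    return (x+y)/2,np.linalg.norm(x-y)
def proj(n,p,c=None):
    c=c or get_calibration(n);q=np.linalg.inv(np.array(c["world_from_camera"]))@np.r_[p,1]
    return c["fx"]*q[0]/q[2]+c["cx"],c["fy"]*q[1]/q[2]+c["cy"]
E
python3 - <<'E'
import cv2
a=cv2.imread("pics/top0.png")[140:240,150:400]
b=cv2.imread("pics/scene0.png")[125:355,225:425]
a=cv2.resize(a,None,fx=3.2,fy=3.2,interpolation=3);cv2.imwrite("pics/a.png",a)
b=cv2.resize(b,None,fx=2.6,fy=2.6,interpolation=3);cv2.imwrite("pics/b.png",b)
E
```

```text
(no output)
```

View pics/a.png

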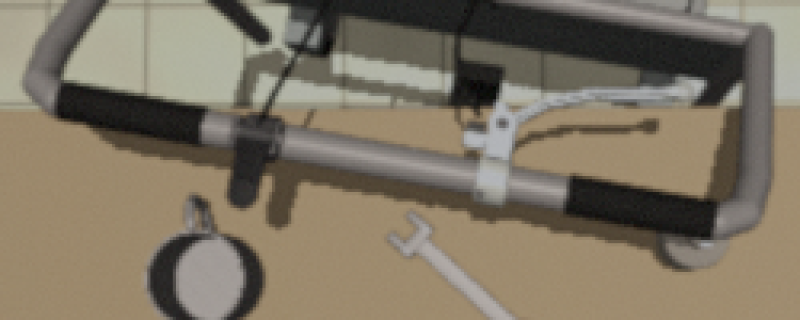

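View pics/b.png

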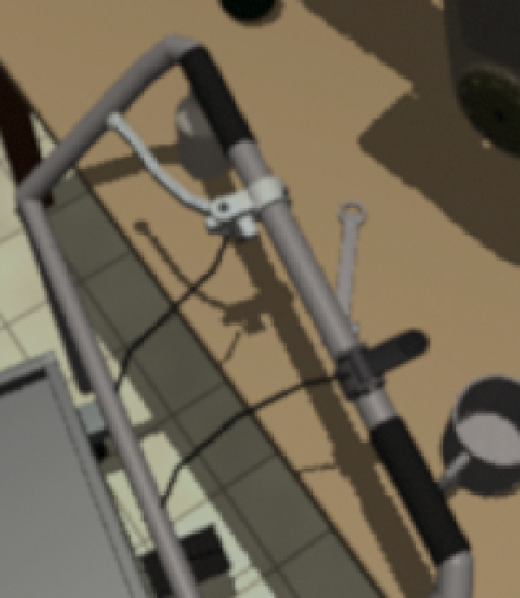

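Run:
```python
from h import *
t=lambda u,v:(150+u/3.2,140+v/3.2); s=lambda u,v:(225+u/2.6,125+v/2.6)
for n,a,b in [("gripL",t(60,100),s(453,555)),("gripR",t(717,219),s(187,50)),("hinge",t(502,122),s(223,207)),("ball",t(690,90),s(115,120))]:
    print(n,tri(ray("top",a),ray("scene",b)),onz("top",a,.2),onz("scene",b,.2))
L=onz("top",t(60,100),.2);R=onz("top",t(717,219),.2);
y=(L-R)[:2];print("len",np.linalg.norm(y));y/=np.linalg.norm(y);x=np.array([y[1],-y[0]]);o=(L+R)[:2]/2
print("o",o,"x",x,"y",y,"yaw",np.degrees(np.arctan2(x[1],x[0])))
for n,a in[("hinge",t(502,122)),("ball",t(690,90))]:
    p=onz("top",a,.2)[:2]-o;print(n,p@x,p@y)
for n,uv in[("jugrim",(214,224)),("wine base scene",None),("rinse",(367,215))]:
    if uv:print(n,onz("top",uv,.0 if 0 else .1))
print("wine",onz("scene",(320,126),0),"rinse top",onz("scene",(298,170),.15),"span",onz("top",(296,228),0))
```

```text
gripL (array([0.53769162, 0.34963384, 0.20498076]), np.float64(0.0017152379089697195)) [0.53777778 0.35199595 0.2       ] [0.53698172 0.34853396 0.2       ]
gripR (array([ 0.43801836, -0.19723014,  0.20578254]), np.float64(0.0031183802293765534)) [ 0.43711603 -0.19693356  0.2       ] [ 0.43699312 -0.20209069  0.2       ]
hinge (array([ 0.51564679, -0.01919667,  0.21785108]), np.float64(0.0011028725966508387)) [ 0.51828901 -0.01896431  0.2       ] [ 0.50984253 -0.02738747  0.2       ]
ball (array([ 0.543471  , -0.17451393,  0.19597212]), np.float64(0.004629079793433419)) [ 0.54471608 -0.17557068  0.2       ] [ 0.54288968 -0.17033508  0.2       ]
len 0.5580827829181285
o [0.48744691 0.0775312 ] x [ 0.98359872 -0.18037063] y [0.18037063 0.98359872] yaw -10.391348760435397
hinge 0.04774120513912588 -0.08934984798239817
ball 0.10198202657014369 -0.23862100370003975
jugrim [0.39815208 0.25232081 0.1       ]
rinse [ 0.42368469 -0.1885567   0.1       ]
wine [ 0.25949735 -0.3517412   0.        ] rinse top [ 0.46316622 -0.16036418  0.15      ] span [0.38749012 0.02120119 0.        ]
```

Call:
jog_arm --motion '[0,0,-0.3,0,0,0,0,0,0,-0.6,0,0,0,0,0,0,-0.85,0,0,0,0,0.2,-0.1,-0.85,0,0,0,0,0.4,-0.2,-0.85,0,0,0,0,0.6,-0.3,-0.85,0,0,0,0,0.83,-0.4,-0.85,0,0,0,0,0.83,-0.4,-0.85,0,0,0,0]' --newtons 60

```text
clock: 1.1
tcp_pos: [0.329, -0.4044, 0.4015]
orientation: [-0.0, 0.984, 0.178, 0.0]
wrist_force: [-0.6, -0.2, -0.3]
finger_gap: -0.0001
grip_force: 0.0
```

Call:
jog_arm --motion '[0.2,-0.1,0,0,0,0,0,0.4,-0.2,0,0,0,0,0,0.6,-0.3,0,0,0,0,0,0.83,-0.4,0,0,0,0,0,0.83,-0.4,0,0,0,0,0]'

```text
clock: 1.72
tcp_pos: [0.4566, -0.2728, 0.4007]
orientation: [-0.0, 0.984, 0.178, -0.0]
wrist_force: [0.3, -0.7, 0.2]
finger_gap: -0.0001
grip_force: 0.0
```

Call:
jog_arm --motion '[0.2,-0.1,0,0,0,-0.1,0,0.4,-0.2,0,0,0,-0.2,0,0.6,-0.3,0,0,0,-0.3,0,0.83,-0.4,0,0,0,-0.4,0,0.83,-0.4,0,0,0,-0.5,0,0.83,-0.4,0,0,0,-0.6,0,0.83,-0.4,0,0,0,-0.66,0,0.83,-0.4,0,0,0,-0.66,0]'

```text
clock: 2.72
tcp_pos: [0.5828, -0.1433, 0.4009]
orientation: [-0.0, 0.769, 0.64, -0.0]
wrist_force: [-0.1, 0.4, -0.0]
finger_gap: 0.0
grip_force: 0.0
```

Run:
```python
from h import *
import cv2
s=env.get_state();print({k:np.round(s[k],3).tolist() for k in("clock","tcp_pos","orientation","joint_pos","wrist_force","finger_gap")})
c=get_calibration("wrist");im=read_camera("wrist");cv2.imwrite("pics/w1.png",im[:,:,::-1])
np.save("w1.npy",c,allow_pickle=True)
for p in [(.5455,-.1355,.2),(.5455-.0058,-.1355-.0315,.2),(.5167,-.0183,.2)]:print(proj("wrist",p,c))
```

```text
{'clock': 2.725, 'tcp_pos': [0.583, -0.143, 0.401], 'orientation': [-0.0, 0.769, 0.64, -0.0], 'joint_pos': [-0.374, 0.403, 0.592, 1.76, -0.0, 1.379], 'wrist_force': [-0.091, 0.367, -0.046], 'finger_gap': 0.0}
(np.float64(287.67000089507843), np.float64(171.61485771722104))
(np.float64(288.5085850462001), np.float64(199.54623070967708))
(np.float64(235.1011956872781), np.float64(63.79184291955883))
```

View pics/w1.png

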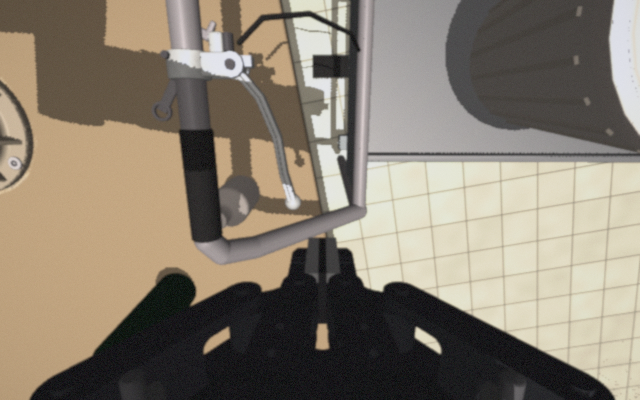

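The wrist view shows the blade's outer edge near (287,171) and the ball at (292,201). Both are within about 3 mm of my prediction. The hinge is at (231,65), and the closed fingertips at (322,240) sit on the pail side of the lever with clear space below. I'll go straight down.

Call:
jog_arm --motion '[0,0.02,0.15,0,0,0,0,0,0.03,0.3,0,0,0,0,0,0.03,0.45,0,0,0,0,0,0.03,0.6,0,0,0,0,0,0.03,0.7,0,0,0,0,0,0.03,0.8,0,0,0,0,0,0.03,0.8,0,0,0,0]'

```text
clock: 3.65
tcp_pos: [0.5878, -0.1431, 0.2395]
orientation: [-0.002, 0.769, 0.64, -0.001]
wrist_force: [-0.2, 0.2, -0.3]
finger_gap: 0.0002
grip_force: 0.0
```

Run:
```python
from h import *
import cv2
s=env.get_state();print({k:np.round(s[k],3).tolist() for k in("clock","tcp_pos","orientation","joint_pos","wrist_force","finger_gap")})
ims=[read_camera(n)[:,:,::-1] for n in("wrist","scene")]
a=cv2.resize(ims[0][50:350,200:450],None,fx=1.6,fy=1.6);b=cv2.resize(ims[1][100:300,200:360],(384,480))
cv2.imwrite("pics/w2.png",np.hstack([a,b]))
```

```text
{'clock': 3.65, 'tcp_pos': [0.588, -0.143, 0.24], 'orientation': [-0.002, 0.769, 0.64, -0.001], 'joint_pos': [-0.371, 0.374, 0.153, 1.353, -0.0, 1.382], 'wrist_force': [-0.201, 0.223, -0.321], 'finger_gap': 0.0}
```

View pics/w2.png

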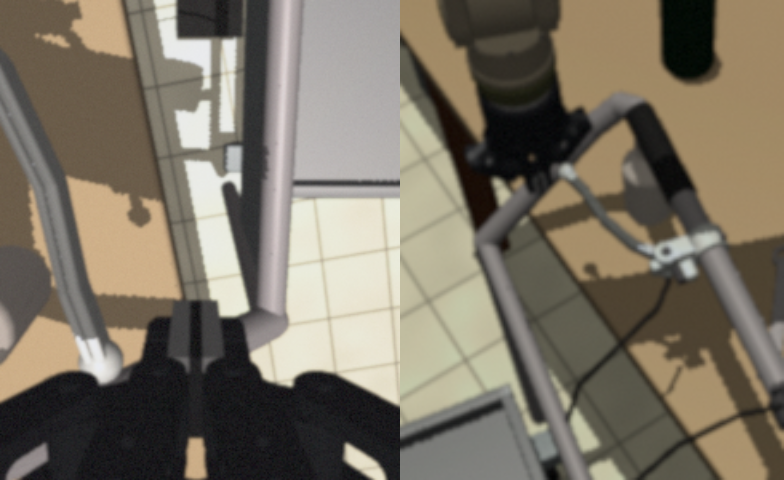

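Left half of the picture: the fingertips (about 195,310) are on the pail side of the blade, whose edge is near (80,300), with the ball at (100,360). The right half (scene view) agrees. I'll lower the fingers and then close in slowly.

Call:
jog_arm --motion '[0,0,0.1,0,0,0,0,0,0,0.2,0,0,0,0,0,0,0.285,0,0,0,0,0,0,0.285,0,0,0,0]'

```text
clock: 4.25
tcp_pos: [0.5888, -0.1429, 0.1842]
orientation: [-0.0, 0.768, 0.64, -0.0]
wrist_force: [0.6, -0.4, 0.4]
finger_gap: -0.0002
grip_force: 0.0
```

Call:
jog_arm --motion '[0,-0.03,0,0,0,0,0,0,-0.05,0,0,0,0,0,0,-0.07,0,0,0,0,0,0,-0.08,0,0,0,0,0,0,-0.08,0,0,0,0,0]'

```text
clock: 4.88
tcp_pos: [0.5733, -0.1399, 0.1845]
orientation: [0.0, 0.768, 0.641, 0.0]
wrist_force: [0.2, -0.4, -0.3]
finger_gap: -0.0001
grip_force: 0.0
```

Call:
jog_arm --motion '[0,-0.02,0,0,0,0,0,0,-0.04,0,0,0,0,0,0,-0.06,0,0,0,0,0,0,-0.06,0,0,0,0,0]'

```text
clock: 5.38
tcp_pos: [0.5613, -0.1378, 0.1844]
orientation: [0.0, 0.768, 0.641, -0.0]
wrist_force: [0.4, -0.0, -0.3]
finger_gap: -0.0001
grip_force: 0.0
```

Call:
jog_arm --motion '[0,-0.02,0,0,0,0,0,0,-0.04,0,0,0,0,0,0,-0.04,0,0,0,0,0,0,-0.04,0,0,0,0,0]'

```text
clock: 5.88
tcp_pos: [0.554, -0.1366, 0.1845]
orientation: [0.0, 0.768, 0.641, 0.0]
wrist_force: [2.2, -1.6, 0.4]
finger_gap: 0.0
grip_force: 1.3
```

Call:
jog_arm --motion '[-0.005,-0.025,0,0,0,0,0,-0.01,-0.05,0,0,0,0,0,-0.018,-0.075,0,0,0,0,0,-0.027,-0.1,0,0,0,0,0,-0.035,-0.125,0,0,0,0,0,-0.035,-0.125,0,0,0,0,0]'

```text
clock: 6.62
tcp_pos: [0.5274, -0.1382, 0.1843]
orientation: [-0.0, 0.768, 0.641, 0.0]
wrist_force: [3.2, 1.1, 0.1]
finger_gap: 0.0002
grip_force: 1.7
```

Call:
jog_arm --motion '[-0.007,-0.02,0,0,0,0,0,-0.007,-0.02,0,0,0,0,0,-0.007,-0.02,0,0,0,0,0]'

```text
clock: 7.0
tcp_pos: [0.5238, -0.1393, 0.1842]
orientation: [-0.0, 0.768, 0.641, 0.0]
wrist_force: [4.3, 1.6, -0.1]
finger_gap: 0.0001
grip_force: 1.7
```

Call:
jog_arm --motion '[-0.003,-0.015,0,0,0,0,0,-0.003,-0.015,0,0,0,0,0,-0.003,-0.015,0,0,0,0,0]'

```text
clock: 7.38
tcp_pos: [0.5208, -0.1395, 0.1843]
orientation: [0.0, 0.768, 0.641, 0.0]
wrist_force: [5.1, 1.6, 0.7]
finger_gap: 0.0003
grip_force: 2.0
```

Call:
jog_arm --motion '[-0.002,-0.008,0,0,0,0,0,-0.002,-0.008,0,0,0,0,0,-0.002,-0.008,0,0,0,0,0]'

```text
clock: 7.75
tcp_pos: [0.5205, -0.1396, 0.1844]
orientation: [0.001, 0.768, 0.641, 0.001]
wrist_force: [8.9, 1.5, -2.1]
finger_gap: 0.0001
grip_force: 3.7
```

It has come up firm: the force rises with hardly any travel. I'll add about 2 mm and hold.

Call:
jog_arm --motion '[0,-0.005,0,0,0,0,0,0,-0.01,0,0,0,0,0,0,-0.01,0,0,0,0,0,0,-0.01,0,0,0,0,0]'

```text
clock: 8.25
tcp_pos: [0.5203, -0.1395, 0.1846]
orientation: [0.002, 0.768, 0.641, 0.002]
wrist_force: [14.0, 1.7, -5.1]
finger_gap: 0.0001
grip_force: 6.1
```

The contact is stiffer than the brake's stated give, and there is some downward force, so I'll check what is actually touching.

Run:
```python
from h import *
import cv2
s=env.get_state();print({k:np.round(s[k],4).tolist() for k in("clock","tcp_pos","orientation","joint_pos","wrist_force","ft_torque","tau","finger_gap","grip_force")})
ims=[read_camera(n)[:,:,::-1] for n in("wrist","scene")]
a=cv2.resize(ims[0][50:350,150:400],None,fx=1.6,fy=1.6);b=cv2.resize(ims[1][130:230,240:320],(384,480),interpolation=3)
cv2.imwrite("pics/w3.png",np.hstack([a,b]))
```

```text
{'clock': 8.25, 'tcp_pos': [0.5203, -0.1395, 0.1846], 'orientation': [0.0021, 0.7677, 0.6408, 0.0024], 'joint_pos': [-0.4124, 0.2565, -0.1465, 1.1619, 0.0024, 1.3382], 'wrist_force': [14.0396, 1.6977, -5.0631], 'ft_torque': [0.334, -2.79, -0.1893], 'tau': [-2.7461, -46.5393, 24.7852, 5.1088, -2.0143, -0.1384], 'finger_gap': 0.0001, 'grip_force': 6.0895}
```

View pics/w3.png

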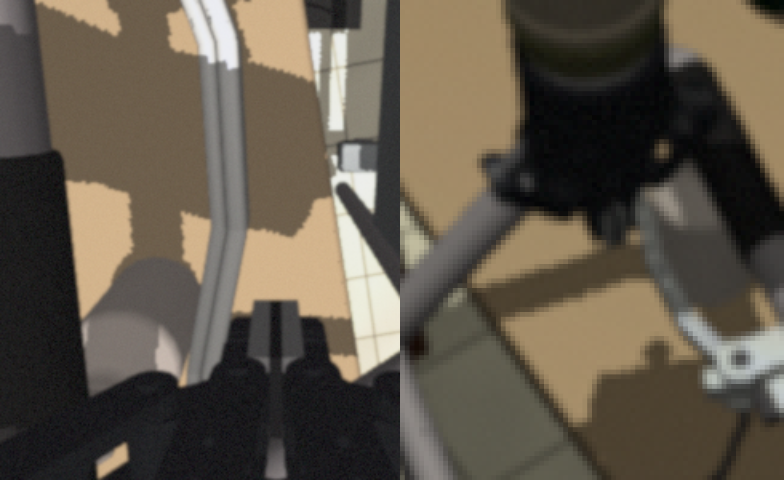

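The lever is well in, with the finger block against the blade near (225,350) and clear of the bar grip at left (x<90). I'll measure the lever angle from the blade kink to confirm it is at the stop.

Run:
```python
from h import *
from scipy.spatial.transform import Rotation as R
def T(p,q):
    M=np.eye(4);M[:3,:3]=R.from_quat([q[1],q[2],q[3],q[0]]).as_matrix();M[:3,3]=p;return M
s=env.get_state();c=get_calibration("wrist")
X=np.linalg.inv(T(s["tcp_pos"],s["orientation"]))@np.array(c["world_from_camera"])
c2=dict(c);c2["world_from_camera"]=T([.5878,-.1431,.2395],[-.002,.769,.64,-.001])@X
print("cam in tool",X[:3,3])
o=np.array([.4874,.0775]);x=np.array([.9836,-.1804]);y=np.array([.1804,.9836])
f=lambda p:np.array([(p[:2]-o)@x,(p[:2]-o)@y])
h=np.array([.046,-.089])
for n,cc,uvs in[("rest",c2,[(200+68/1.6,50+185/1.6),(200+92/1.6,50+335/1.6)]),("now",c,[(150+245/1.6,50+230/1.6),(150+245/1.6,50+130/1.6),(150+222/1.6,50+350/1.6)]),("grip edge",c,[(150+70/1.6,50+230/1.6)])]:
    for uv in uvs:
        p=f(onz("wrist",uv,.208 if n!="grip edge" else .205,cc));d=p-h;print(n,p,"r",np.hypot(*d),"ang",np.arctan2(d[0],-d[1]))
```

```text
cam in tool [ 0.06975697 -0.00042458 -0.1424811 ]
rest [ 0.0939819  -0.16059494] r 0.08618641402197397 ang 0.5904348415359463
rest [ 0.09910174 -0.21792209] r 0.13942990682903478 ang 0.390714279001426
now [ 0.06367627 -0.17041629] r 0.08331303598483619 ang 0.21379177829257717
now [ 0.06400073 -0.14655352] r 0.060302851543137796 ang 0.3031263801190455
now [ 0.05724193 -0.20284517] r 0.1143988808371303 ang 0.09842839273005563
grip edge [ 0.02000057 -0.17127748] r 0.08628762678085601 ang -0.30606750094627966
```

The lever has turned about 0.34-0.37 rad, so it is at its stop, with a clear gap of about 25 mm to the grip. I'll hold it there.

Call:
jog_arm --motion '[0,0,0,0,0,0,0,0,0,0,0,0,0,0,0,0,0,0,0,0,0,0,0,0,0,0,0,0,0,0,0,0,0,0,0,0,0,0,0,0,0,0,0,0,0,0,0,0,0,0,0,0,0,0,0,0,0,0,0,0,0,0,0]'

```text
clock: 9.48
tcp_pos: [0.5203, -0.1395, 0.1846]
orientation: [0.002, 0.768, 0.641, 0.002]
wrist_force: [14.2, 1.4, -5.5]
finger_gap: 0.0
grip_force: 6.1
```

The press held steadily at about 14 N for over a second. Now I'll ease the lever out, following it with the fingers.

Call:
jog_arm --motion '[0.002,0.012,0,0,0,0,0,0.004,0.025,0,0,0,0,0,0.01,0.045,0,0,0,0,0,0.016,0.065,0,0,0,0,0,0.022,0.085,0,0,0,0,0,0.028,0.105,0,0,0,0,0,0.034,0.125,0,0,0,0,0,0.04,0.145,0,0,0,0,0,0.045,0.165,0,0,0,0,0,0.045,0.185,0,0,0,0,0,0.045,0.2,0,0,0,0,0,0.045,0.215,0,0,0,0,0]'

```text
clock: 10.98
tcp_pos: [0.5607, -0.1376, 0.184]
orientation: [-0.001, 0.768, 0.641, -0.0]
wrist_force: [1.3, 1.2, 0.4]
finger_gap: 0.0001
grip_force: 0.8
```

Call:
jog_arm --motion '[0,0.03,0,0,0,0,0,0,0.07,0,0,0,0,0,0,0.11,0,0,0,0,0,0,0.11,-0.1,0,0,0,0,0,0.11,-0.25,0,0,0,0,0,0.11,-0.45,0,0,0,0,0,0.11,-0.65,0,0,0,0,0,0.11,-0.85,0,0,0,0,0,0.11,-1,0,0,0,0,0,0.11,-1,0,0,0,0,0,0.11,-1,0,0,0,0]'

```text
clock: 12.35
tcp_pos: [0.5827, -0.1421, 0.3833]
orientation: [-0.0, 0.768, 0.641, -0.0]
wrist_force: [0.7, -0.3, 0.8]
finger_gap: 0.0002
grip_force: 0.0
```

Run:
```python
from h import *
import cv2
s=env.get_state();print({k:np.round(s[k],3).tolist() for k in("clock","tcp_pos","qvel","wrist_force")})
a,b=[read_camera(n)[:,:,::-1] for n in("wrist","scene")]
cv2.imwrite("pics/end.png",np.hstack([cv2.resize(a[0:250,100:400],(400,333)),cv2.resize(b[80:330,220:440],(380,333))]) if 0 else np.hstack([cv2.resize(a,(400,250)),cv2.resize(b,(400,250))]))
```

```text
{'clock': 12.35, 'tcp_pos': [0.583, -0.142, 0.383], 'qvel': [-0.0, 0.005, -0.026, -0.001, -0.0, -0.002], 'wrist_force': [0.652, -0.349, 0.784]}
```

View pics/end.png

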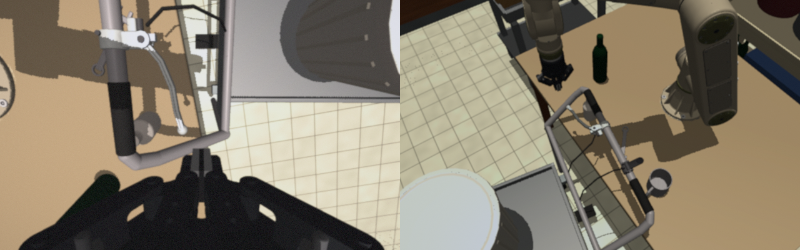

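The lever is back out, with its ball at (182,130) as in the first wrist view. The arm is clear and the bench items haven't moved. I'll hand in.

```bash
python3 -c "
from workcell import env
print(env.hand_in())"
```

```text
the job is handed in; nothing more can be done
None
```

I pressed the brake lever to its stop with the finger backs, held it at about 14 N for over a second, eased it back out and handed the job in clear of the cart. The stop felt stiffer than described, the lever angle there was only estimated from the camera (0.33–0.38 rad), and no verdict was returned.

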